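Rack a row of tinting bottles in reverse order

ROBOT

A 7-joint arm with a two-finger parallel gripper is mounted at the origin on the work surface. World frame = base frame: x ahead of the robot, y to its left, z up, the work surface at z = 0. Lengths are in m, angles in rad, forces in N, time in s.
With the tool pointing down it reaches from about 0.4 to 0.85 m from the base axis. Payload 4.4 kg.
Tool frame: the origin (TCP) lies midway between the tips of the shut fingers; the grasp point (between the pads) lies 19 mm behind it (manip.hold_point_z is the distance from the TCP to the grasp point, in m); z points along the fingers, y is the line along which they close (so a half turn about z gives the same grasp; the last joint's range is limited). The gripper opens to 94 mm and grips with 3 to 60 N. Pads are 16 mm wide; open, the fingers measure 119 mm over their backs; the gripper's body (75 mm by 177 mm) begins 78 mm behind the grasp point.
Start: joints at [-1.41, 0.628, 0.038, 1.517, -0.027, 0.996, -0.02], TCP at [0.146, 0.633, 0.205] pointing down, gripper open.
Joint ranges: [-3.06, 3.06], [-0.37, 2.12], [-1.25, 1.32], [0.18, 2.47], [-1.1, 4.24], [0.23, 1.98], [-2.94, 2.94]. Speed limits (rad/s): [2.57, 2.57, 3.14, 3.14, 3.14, 3.14, 3.14].

INTERFACE

Orientations are given as a 3x3 rotation matrix whose columns are the frame's x, y, z axes.
In Python, from workcell import status, imaging, manip gives the robot as it stands.
- The arm moves only by the shell command python3 -m inch 'ROWS' [FORCE]. ROWS is JSON, a list of rows, each a list of 7 numbers: the turn, a rotation vector about the world's x, y, z in rad, then the shift along the world's x, y, z in mm, then the opening, from 0 (shut) to 1 (fully open). In form: [[wx, wy, wz, dx, dy, dz, claw], ...]. A call has 1 to 8 rows; each row shifts and turns the commanded pose from where the row before left it; what a row does not reach is not made up. A row lasts 1/12 s, in which the tool goes at most 41.7 mm and 7.16 degrees, less where a joint would pass 70% of its speed; a pose out of reach is approached as far as the arm can. A call with a gripper value outside its range is refused whole. The fingers move at their own pace and stop on an object; FORCE is the grip in N (left out, the last holds). Time passes only in rows, so rows that do not move let the fingers close. It gives the time, the measured TCP pose, the force, the opening and the grip force at its end, in the units of the state.
- status.read_state(): the state, without advancing time (a new reading comes with each control period).
- imaging.snapshot(name): name is "scene" or "top" or "wrist"; returns a dict with "pixels" (384x512x3 uint8, red, green, blue), "depth" (384x512 float32, m along the optical axis (not along the pixel's ray), 0 where there is no reading), "K" (3x3 intrinsics, pixels), "view" (4x4, takes a point from world to camera coordinates); the wrist camera has in their place "T_tool_cam" (4x4, takes a point from camera to tool coordinates, whose origin is the TCP and whose axes are the flange's). Camera axes: x right, y up, looking along -z (the intrinsics and any distortion apply to the point x, -y, -z); pixel columns grow to the right and rows downward; lengths in m; the calibration is good to about 2 mm. The wrist camera is an equidistant fisheye: a pixel r from the principal point sees the ray r / f radians off the axis. A picture is of the moment at which its call begins: read the wrist's pose just before it.
- manip.finish_job(): hands the job in; it is judged then, once.
The state is a dict: "t": time; "qpos": joint angles; "joint_velocities": joint speeds; "joint_torque": joint torques, N m; "tcp_pos": TCP position; "tool_rot": TCP orientation; "contact_force": force on the tool from outside, world axes, zero at the start; "wrist_torque": the same for the moment, N m; "grip_width": opening from 0.0 (shut) to 1.0 (fully open); "finger_force": force on a finger pad.
Only numpy, scipy, OpenCV 4.12 (cv2) and the standard library are available. Lean on these libraries where they do the work, as an engineer would, in place of code of your own. Each camera call takes 0.05 s, during which the arm holds its last target. There are 200 camera calls.

TASK

Move the four tinting bottles from the black delivery tray to the wooden rack in reverse order: the bottle that starts nearest the tray's red end goes into the rack's bay farthest from the rack's red end, the next one into the next bay, and so on. Stand each bottle upright on the floor of its bay and let go; never tip a bottle over.

Things in the scene. Friction and masses are not known exactly. Their poses are not given: they have to be found in the camera images.
- yellow: yellow tinting bottle: upright, round, all yellow (cap too) but for a pale label band round the body; body 44 mm in diameter and 80 mm tall, rounded shoulder, cap 26 mm in diameter from 90 to 112 mm (112 mm tall in all); 100 to 200 g; origin at the centre of its underside, z up. Starts in one of the tray's four bays.
- blue: blue tinting bottle: upright, round, all blue (cap too) but for a pale label band round the body; body 44 mm in diameter and 80 mm tall, rounded shoulder, cap 26 mm in diameter from 90 to 112 mm (112 mm tall in all); 100 to 200 g; origin at the centre of its underside, z up. Starts in one of the tray's four bays.
- green: green tinting bottle: upright, round, all green (cap too) but for a pale label band round the body; body 44 mm in diameter and 80 mm tall, rounded shoulder, cap 26 mm in diameter from 90 to 112 mm (112 mm tall in all); 100 to 200 g; origin at the centre of its underside, z up. Starts in one of the tray's four bays.
- white: white tinting bottle: upright, round, all white (cap too) but for a pale label band round the body; body 44 mm in diameter and 80 mm tall, rounded shoulder, cap 26 mm in diameter from 90 to 112 mm (112 mm tall in all); 100 to 200 g; origin at the centre of its underside, z up. Starts in one of the tray's four bays.
- tag_yellow: yellow colour tag, a plate 24 x 44 x 4 mm fixed on the tray's front ledge straight in front of where the yellow bottle starts (within 6 mm of its bay's middle); it stays there. Origin at the centre of its underside, 53 mm from the bottle's starting centre towards the tray's -x, 27 mm above the table; axes as the tray's.
- tag_blue: blue colour tag, a plate 24 x 44 x 4 mm fixed on the tray's front ledge straight in front of where the blue bottle starts (within 6 mm of its bay's middle); it stays there. Origin at the centre of its underside, 53 mm from the bottle's starting centre towards the tray's -x, 27 mm above the table; axes as the tray's.
- tag_green: green colour tag, a plate 24 x 44 x 4 mm fixed on the tray's front ledge straight in front of where the green bottle starts (within 6 mm of its bay's middle); it stays there. Origin at the centre of its underside, 53 mm from the bottle's starting centre towards the tray's -x, 27 mm above the table; axes as the tray's.
- tag_white: white colour tag, a plate 24 x 44 x 4 mm fixed on the tray's front ledge straight in front of where the white bottle starts (within 6 mm of its bay's middle); it stays there. Origin at the centre of its underside, 53 mm from the bottle's starting centre towards the tray's -x, 27 mm above the table; axes as the tray's.
- tray: fixed black tray, 78 x 296 mm, four bays in a row; on its -x side a 28 mm ledge, top 27 mm above the table, bears the tags. Origin: middle of the row at table height; z up, y along the row to the RED end block (18 mm thick, 34 mm high). Bay centres at x = 0, y = +108 (next to red), +36, -36, -108 mm; bays 66 (x) by 64 (y) mm inside, floor 12 mm and wall tops 27 mm above the table
- rack: fixed pale wooden rack, 78 x 296 mm, four bays in a row, empty at the start. Origin: middle of the row at table height; z up, y along the row to the RED end block (18 mm thick, 34 mm high). Bay centres at x = 0, y = +108 (next to red), +36, -36, -108 mm; bays 66 (x) by 64 (y) mm inside, floor 12 mm and wall tops 27 mm above the table; walls 6 (x) and 8 (y) mm thick
Things that resemble listed ones, but are neither listed nor needed, are in the scene too. Of the things shaped like the white, the white one is meant. Leave any orange look-alike of the blue alone.

How it is judged:
At the end, for the whole second after the job is handed in: Each bottle stands in the rack's bay that mirrors its starting bay (tray y becomes rack -y), within 14 mm of the bay's centre along y and 15 mm along x, underside within 4 mm of the bay floor, tilted under 0.1 rad, slower than 20 mm/s, and released (((y of tag_yellow in the frame of tray between 0.088 and 0.128 m and y of yellow in the frame of rack between -0.122 and -0.094 m) or (y of tag_yellow in the frame of tray between 0.016 and 0.056 m and y of yellow in the frame of rack between -0.05 and -0.022 m) or (y of tag_yellow in the frame of tray between -0.056 and -0.016 m and y of yellow in the frame of rack between 0.022 and 0.05 m) or (y of tag_yellow in the frame of tray between -0.128 and -0.088 m and y of yellow in the frame of rack between 0.094 and 0.122 m)) and x of yellow in the frame of rack between -0.015 and 0.015 m and z of yellow in the frame of rack between 0.008 and 0.016 m and angle between each of yellow, blue, green, white's own z axis and vertical below 0.1 rad and linear speed of each of yellow, blue, green, white below 0.02 m/s and ((y of tag_blue in the frame of tray between 0.088 and 0.128 m and y of blue in the frame of rack between -0.122 and -0.094 m) or (y of tag_blue in the frame of tray between 0.016 and 0.056 m and y of blue in the frame of rack between -0.05 and -0.022 m) or (y of tag_blue in the frame of tray between -0.056 and -0.016 m and y of blue in the frame of rack between 0.022 and 0.05 m) or (y of tag_blue in the frame of tray between -0.128 and -0.088 m and y of blue in the frame of rack between 0.094 and 0.122 m)) and x of blue in the frame of rack between -0.015 and 0.015 m and z of blue in the frame of rack between 0.008 and 0.016 m and ((y of tag_green in the frame of tray between 0.088 and 0.128 m and y of green in the frame of rack between -0.122 and -0.094 m) or (y of tag_green in the frame of tray between 0.016 and 0.056 m and y of green in the frame of rack between -0.05 and -0.022 m) or (y of tag_green in the frame of tray between -0.056 and -0.016 m and y of green in the frame of rack between 0.022 and 0.05 m) or (y of tag_green in the frame of tray between -0.128 and -0.088 m and y of green in the frame of rack between 0.094 and 0.122 m)) and x of green in the frame of rack between -0.015 and 0.015 m and z of green in the frame of rack between 0.008 and 0.016 m and ((y of tag_white in the frame of tray between 0.088 and 0.128 m and y of white in the frame of rack between -0.122 and -0.094 m) or (y of tag_white in the frame of tray between 0.016 and 0.056 m and y of white in the frame of rack between -0.05 and -0.022 m) or (y of tag_white in the frame of tray between -0.056 and -0.016 m and y of white in the frame of rack between 0.022 and 0.05 m) or (y of tag_white in the frame of tray between -0.128 and -0.088 m and y of white in the frame of rack between 0.094 and 0.122 m)) and x of white in the frame of rack between -0.015 and 0.015 m and z of white in the frame of rack between 0.008 and 0.016 m); the robot touches nothing.
It fails at once if a bottle is tipped over (angle between any of yellow, blue, green, white's own z axis and vertical above 0.7 rad).
It also fails if it takes over 112 s, if anything falls off the work surface, if the arm or the gripper's body presses on something with over 40 N, if the wrist force passes 120 N, or if a joint passes its speed limit or range.

## Working session

There is one attempt and no reset: what is moved stays moved. The work goes in short steps, Python scripts to look and compute and a shell command to move; the robot and the scene stay as the last step left them, time stands still between calls to the robot, and variables do not carry over. Pictures are saved under pics/ and viewed, at most 14 in all, crops included, and the job is handed in when it is done.

```bash
mkdir -p pics; ls; python3 - <<'E'
from workcell import status, imaging, manip
import cv2,numpy as np
s=status.read_state(); print({k:np.round(v,3).tolist() for k,v in s.items()}, manip.hold_point_z)
for n in ("scene","top"):
    d=imaging.snapshot(n); np.savez(f"{n}0.npz",**d)
    cv2.imwrite(f"pics/{n}0.png",d["pixels"][:,:,::-1]); print(n,d["K"].tolist(),np.round(d["view"],3).tolist(),[k for k in d])
E
```

```text
pics
{'t': 0.0, 'qpos': [-1.41, 0.629, 0.038, 1.518, -0.027, 0.996, -0.02], 'joint_velocities': [-0.0, 0.001, 0.001, 0.002, -0.001, -0.002, 0.0], 'joint_torque': [0.0, -54.973, 1.144, -18.664, -0.052, 0.024, 0.0], 'tcp_pos': [0.146, 0.633, 0.205], 'tool_rot': [[-0.974, 0.225, -0.0], [0.225, 0.974, -0.002], [-0.0, -0.002, -1.0]], 'contact_force': [0.374, -0.107, 0.156], 'wrist_torque': [0.01, -0.041, 0.021], 'finger_force': 0.0, 'grip_width': 1.0} 0.0188
scene [[432.23465929675945, 0.0, 257.5865068786691], [0.0, 432.23465929675945, 195.09241122682525], [0.0, 0.0, 1.0]] [[-0.075, 0.997, 0.011, 0.079], [-0.708, -0.061, 0.703, 0.304], [0.702, 0.045, 0.711, -1.605], [0.0, 0.0, 0.0, 1.0]] ['pixels', 'depth', 'K', 'view']
top [[432.22561277497323, 0.0, 257.8511406899241], [0.0, 432.22561277497323, 192.57657874937203], [0.0, 0.0, 1.0]] [[-0.021, -1.0, 0.018, -0.06], [0.991, -0.018, 0.131, -0.494], [-0.131, 0.02, 0.991, -0.915], [0.0, 0.0, 0.0, 1.0]] ['pixels', 'depth', 'K', 'view']
```

View pics/top0.png

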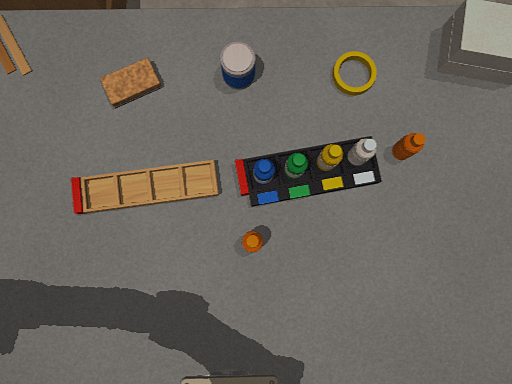

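View pics/scene0.png

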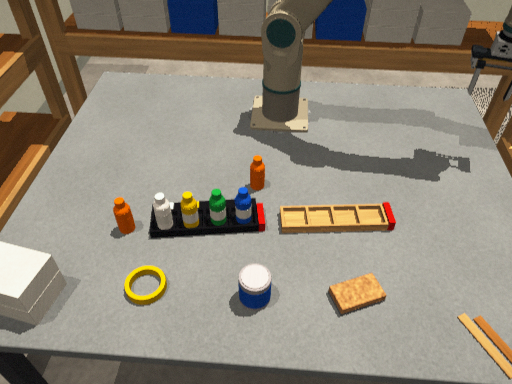

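Top view: the tray runs from its red end at left (243,176), with blue (264,170), green (297,163), yellow (331,156) and white (365,150). The rack runs from its red end (77,195) to (215,180). Two orange look-alikes stand at (252,241) and (409,146), and a white-capped blue jar at (238,65). The bottles to move are the four in the tray, each with its colour tag in front.

```bash
cat > h.py <<'E'
import numpy as np,cv2
def cast(d,uv,z):
    "rays through pixels uv (N,2) onto the plane at height z"
    uv=np.atleast_2d(np.asarray(uv,float)); V=d["view"];R=V[:3,:3];K=d["K"]
    c=np.c_[(uv[:,0]-K[0,2])/K[0,0],-(uv[:,1]-K[1,2])/K[1,1],-np.ones(len(uv))]
    o=-R.T@V[:3,3]; r=c@R; return o+r*((z-o[2])/r[:,2])[:,None]
def points(d):
    "world point for each pixel from depth"
    V=d["view"];R=V[:3,:3];K=d["K"];v,u=np.mgrid[:384,:512];D=d["depth"]
    c=np.stack([(u-K[0,2])/K[0,0]*D,-(v-K[1,2])/K[1,1]*D,-D],-1); return (c-V[:3,3])@R
def blob(mask,box):
    "centroid of the largest blob inside u0,v0,u1,v1"
    u0,v0,u1,v1=box;m=np.zeros(mask.shape,np.uint8);m[v0:v1,u0:u1]=mask[v0:v1,u0:u1]
    n,l,s,c=cv2.connectedComponentsWithStats(m);i=1+np.argmax(s[1:,4]);return c[i],l==i,s[i,4]
E
python3 - <<'E'
from h import *
d=dict(np.load("top0.npz"));hsv=cv2.cvtColor(d["pixels"],cv2.COLOR_RGB2HSV);H,S,V=[hsv[...,i].astype(int) for i in range(3)];P=points(d)
tags={"blue":((H>100)&(H<130)&(S>120),(252,186,285,208)),"green":((H>45)&(H<90)&(S>120),(283,182,315,202)),"yellow":((H>20)&(H<35)&(S>120),(316,174,348,194)),"white":((S<50)&(V>130),(350,168,378,190))}
t=[]
for n,(m,b) in tags.items():
    c,l,a=blob(m,b);w=cast(d,c,.031)[0];t.append(w[:2]);print("tag",n,c.round(1),a,w.round(4),"depth z",np.median(P[l],0).round(4))
t=np.array(t);ydir=t[0]-t[3];print("spacings",np.linalg.norm(np.diff(t,axis=0),axis=1).round(4))
def red(b):
    c,l,a=blob(((H<8)|(H>172))&(S>150)&(P[...,2]>.028),b);p=P[l];r=cv2.minAreaRect(p[:,:2].astype(np.float32));print("red",c.round(1),a,r,"z",np.percentile(p[:,2],[10,50,90]).round(4));return np.array(r[0])
rt=red((230,150,255,200));rr=red((65,170,90,220))
def rim(m,b,zlo=.022,zhi=.031):
    c,l,a=blob(m&(P[...,2]>zlo)&(P[...,2]<zhi),b);p=P[l][:,:2].astype(np.float32);r=cv2.minAreaRect(p);print("rim",a,r);return r
wood=(H>8)&(H<25)&(S>70)
rw=rim(wood,(75,155,222,215))
rk=rim(V<70,(240,130,385,210))
for n,box in (("rack",rw),("tray",rk)):
    B=cv2.boxPoints(box);print(n,B.round(4).tolist())
y=ydir/np.linalg.norm(ydir);x=np.array([y[1],-y[0]]);print("tray y",y,"yaw deg",np.degrees(np.arctan2(-y[0],y[1])))
for n,q in zip(tags,t):print("bottle",n,(q+.053*x).round(4))
# caps by depth
for n,b in zip(tags,[(252,155,277,185),(285,150,310,178),(318,142,345,170),(353,136,379,164)]):
    u0,v0,u1,v1=b;p=P[v0:v1,u0:u1].reshape(-1,3);p=p[(p[:,2]>.119)&(p[:,2]<.13)];print("cap",n,len(p),p.mean(0).round(4),np.ptp(p,0).round(3))
big=cv2.resize(d["pixels"][110:260,50:440,::-1],None,fx=2,fy=2,interpolation=cv2.INTER_CUBIC);cv2.imwrite("pics/crop0.png",big)
E
```

```text
tag blue [267.5 197.2] 241 [ 0.4824 -0.0905  0.031 ] depth z [ 0.4827 -0.0896  0.0304]
tag green [298.9 191.3] 232 [ 0.4941 -0.1598  0.031 ] depth z [ 0.4946 -0.1599  0.0302]
tag yellow [332.1 182.8] 233 [ 0.5118 -0.234   0.031 ] depth z [ 0.5114 -0.234   0.0301]
tag white [363.5 177.2] 206 [ 0.5231 -0.3044  0.031 ] depth z [ 0.5234 -0.3044  0.0305]
spacings [0.0704 0.0763 0.0713]
red [241.4 176.2] 280 ((0.5302071571350098, -0.034241706132888794), (0.07732363790273666, 0.01880885660648346), 9.509953498840332) z [0.0313 0.0331 0.0353]
red [ 76.3 194.6] 302 ((0.42092856764793396, 0.15704785287380219), (0.4207436144351959, 0.07254444062709808), 66.11305236816406) z [0.0308 0.0332 0.0357]
rim 1402 ((0.5143371820449829, 0.17143510282039642), (0.0789104625582695, 0.2963745594024658), 6.727919101715088)
rim 1762 ((0.542193591594696, -0.19038769602775574), (0.10652657598257065, 0.29663801193237305), 9.738720893859863)
rack [[0.4578000009059906, 0.3140000104904175], [0.4925000071525574, 0.019600000232458115], [0.570900022983551, 0.02889999933540821], [0.5361999869346619, 0.323199987411499]]
tray [[0.46459999680519104, -0.053199999034404755], [0.5148000121116638, -0.3456000089645386], [0.6197999715805054, -0.32760000228881836], [0.569599986076355, -0.03519999980926514]]
tray y [-0.18695634  0.98236822] yaw deg 10.775212750670043
bottle blue [ 0.5345 -0.0805]
bottle green [ 0.5461 -0.1499]
bottle yellow [ 0.5639 -0.2241]
bottle white [ 0.5752 -0.2945]
cap blue 130 [ 0.5346 -0.0808  0.1232] [0.024 0.024 0.008]
cap green 125 [ 0.5466 -0.1503  0.1233] [0.025 0.023 0.008]
cap yellow 124 [ 0.5636 -0.224   0.1232] [0.024 0.025 0.008]
cap white 128 [ 0.5747 -0.2946  0.1231] [0.024 0.024 0.007]
```

View pics/crop0.png

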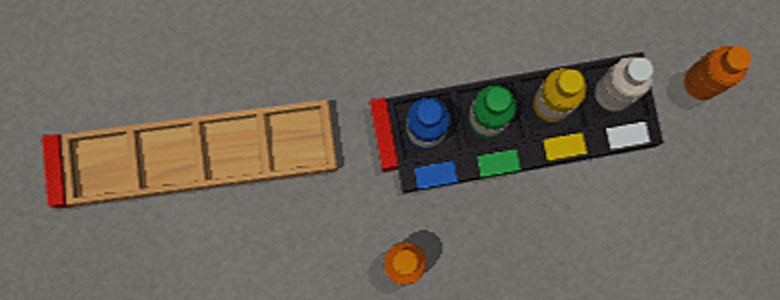

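Crop confirms that the four bottles to move are the ones in the tray, each matching its tag: blue (428,117), green (493,108), yellow (565,90) and white (633,80). The two orange ones, at (405,262) and (718,72), stand outside the tray and stay put. Cap heights read 123 mm (124 expected), and rim sizes 79x296 (rack) and 107x297 (tray). These match the given sizes.

Targets are blue to (0.527,0.064), green to (0.5185,0.1356), yellow to (0.510,0.207) and white to (0.502,0.279).

```bash
python3 -m inch '[[0,0,-0.1,26,-17,0,1],[0,0,-0.1,26,-17,0,1],[0,0,-0.1,26,-17,0,1],[0,0,-0.1,26,-17,0,1],[0,0,-0.1,26,-17,0,1],[0,0,-0.1,26,-17,0,1],[0,0,-0.1,26,-17,0,1],[0,0,-0.1,26,-17,0,1]]' 25
python3 -m inch '[[0,0,-0.1,10,-34,0,1],[0,0,-0.1,10,-34,0,1],[0,0,-0.1,10,-34,0,1],[0,0,-0.1,10,-34,0,1],[0,0,0,10,-34,0,1],[0,0,0,10,-34,0,1],[0,0,0,10,-34,0,1],[0,0,0,10,-34,0,1]]'
python3 -m inch '[[0,0,0,10,-34,0,1],[0,0,0,10,-34,0,1],[0,0,0,10,-34,0,1],[0,0,0,10,-34,0,1],[0,0,0,10,-34,0,1],[0,0,0,10,-34,0,1],[0,0,0,10,-34,0,1],[0,0,0,0,0,0,1]]'
```

```text
t: 0.77
tcp_pos: [0.355, 0.4962, 0.2052]
tool_rot: [[-0.513, 0.858, -0.0], [0.858, 0.513, -0.001], [-0.0, -0.001, -1.0]]
contact_force: [-0.5, 0.5, -0.3]
grip_width: 1.002
finger_force: 0.0
t: 1.43
tcp_pos: [0.434, 0.2237, 0.2053]
tool_rot: [[-0.144, 0.99, -0.0], [0.99, 0.144, -0.0], [-0.0, -0.0, -1.0]]
contact_force: [0.7, 0.3, -0.2]
grip_width: 1.002
finger_force: 0.0
t: 2.1
tcp_pos: [0.5056, -0.0212, 0.2059]
tool_rot: [[-0.133, 0.991, 0.002], [0.991, 0.133, -0.005], [-0.005, 0.002, -1.0]]
contact_force: [0.5, 0.1, -0.1]
grip_width: 1.0
finger_force: 0.0
```

```bash
python3 -m inch '[[0,0,0,10,-22,0,1],[0,0,0,10,-22,0,1],[0,0,0,10,-23,0,1],[0,0,0,0,0,0,1],[0,0,0,0,0,0,1]]'
python3 - <<'E'
from workcell import status, imaging
import cv2,numpy as np
s=status.read_state();d=imaging.snapshot("wrist");cv2.imwrite("pics/w1.png",d["pixels"][:,:,::-1]);print(d["K"].round(1).tolist(),d["T_tool_cam"].round(3).tolist(),s["tcp_pos"].round(4) if hasattr(s["tcp_pos"],"round") else s["tcp_pos"])
E
```

```text
t: 2.52
tcp_pos: [0.534, -0.0808, 0.2051]
tool_rot: [[-0.141, 0.99, -0.001], [0.99, 0.141, -0.0], [-0.0, -0.001, -1.0]]
contact_force: [0.5, 0.3, -0.8]
grip_width: 0.999
finger_force: 0.0
[[297.3, 0.0, 252.8], [0.0, 297.3, 194.5], [0.0, 0.0, 1.0]] [[-0.0, 0.973, 0.229, 0.067], [1.0, 0.0, 0.0, 0.0], [0.0, 0.229, -0.973, -0.18], [0.0, 0.0, 0.0, 1.0]] [ 0.534  -0.0808  0.2051]
```

View pics/w1.png

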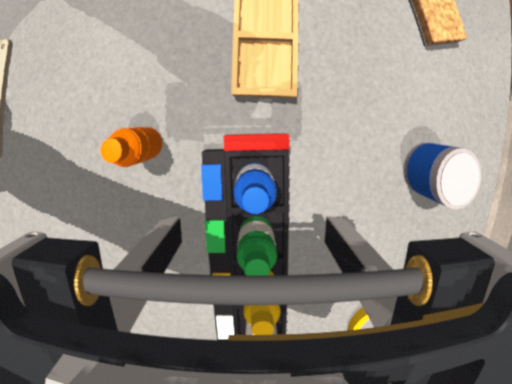

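Wrist view shows the blue cap at (255,197), where it should appear when centred under the TCP (predicted about (253,198)). Fingers straddle the row and the neighbours are clear.

```bash
python3 -m inch '[[0,0,0,0,0,-30,1],[0,0,0,0,0,-30,1],[0,0,0,0,0,-30,1],[0,0,0,0,0,-30,1],[0,0,0,0,0,-29,1],[0,0,0,0,0,0,1],[0,0,0,0,0,0,1]]'
python3 -m inch '[[0,0,0,0,0,0,0.3],[0,0,0,0,0,0,0.3],[0,0,0,0,0,0,0.3],[0,0,0,0,0,0,0.3],[0,0,0,0,0,0,0.3],[0,0,0,0,0,0,0.3]]' 25
```

```text
t: 3.15
tcp_pos: [0.5327, -0.0781, 0.0557]
tool_rot: [[-0.145, 0.989, -0.004], [0.989, 0.145, 0.001], [0.002, -0.003, -1.0]]
contact_force: [-0.2, 0.1, 0.3]
grip_width: 1.002
finger_force: 0.0
t: 3.65
tcp_pos: [0.5345, -0.0796, 0.0571]
tool_rot: [[-0.144, 0.99, 0.001], [0.99, 0.144, 0.0], [-0.0, 0.001, -1.0]]
contact_force: [0.7, -0.3, -0.6]
grip_width: 0.609
finger_force: 0.0
```

```bash
python3 -m inch '[[0,0,0,0,0,0,0.3],[0,0,0,0,0,0,0.3],[0,0,0,0,0,0,0.3],[0,0,0,0,0,0,0.3],[0,0,0,0,0,0,0.3]]' 25
python3 -m inch '[[0,0,0,0,0,30,0.3],[0,0,0,0,0,30,0.3],[0,0,0,0,0,0,0.3],[0,0,0,0,0,0,0.3]]'
```

```text
t: 4.07
tcp_pos: [0.5348, -0.0797, 0.0567]
tool_rot: [[-0.144, 0.99, 0.001], [0.99, 0.144, -0.0], [-0.0, 0.001, -1.0]]
contact_force: [1.7, 0.5, 1.4]
grip_width: 0.462
finger_force: 24.9
t: 4.4
tcp_pos: [0.5345, -0.0797, 0.1173]
tool_rot: [[-0.144, 0.99, 0.002], [0.99, 0.144, -0.0], [-0.0, 0.002, -1.0]]
contact_force: [-0.4, -0.6, -2.1]
grip_width: 0.469
finger_force: 24.9
```

```bash
python3 -m inch '[[0,0,0,-1.5,29,0,0.3],[0,0,0,-1.5,29,0,0.3],[0,0,0,-1.5,29,0,0.3],[0,0,0,-1.5,29,0,0.3],[0,0,0,-1.5,28,0,0.3],[0,0,0,0,0,0,0.3],[0,0,0,0,0,0,0.3]]'
python3 -m inch '[[0,0,0,0,0,-30,0.3],[0,0,0,0,0,-20,0.3],[0,0,0,0,0,-9,0.3],[0,0,0,0,0,0,0.3],[0,0,0,0,0,0,0.3],[0,0,0,0,0,0,0.3]]'
```

```text
t: 4.98
tcp_pos: [0.5249, 0.0665, 0.1148]
tool_rot: [[-0.148, 0.989, -0.004], [0.989, 0.148, 0.0], [0.001, -0.004, -1.0]]
contact_force: [0.3, -0.4, -2.9]
grip_width: 0.467
finger_force: 24.9
t: 5.48
tcp_pos: [0.5265, 0.0633, 0.0573]
tool_rot: [[-0.142, 0.99, -0.0], [0.99, 0.142, -0.001], [-0.0, -0.001, -1.0]]
contact_force: [0.3, -0.8, -1.9]
grip_width: 0.465
finger_force: 25.0
```

```bash
python3 -m inch '[[0,0,0,0,0,-1,0.3],[0,0,0,0,0,0,1],[0,0,0,0,0,0,1],[0,0,0,0,0,0,1],[0,0,0,0,0,0,1],[0,0,0,0,0,0,1]]'
python3 -m inch '[[0,0,0,0,0,15,1],[0,0,0,0,0,35,1],[0,0,0,0,0,35,1],[0,0,0,0,0,35,1],[0,0,0,0,0,15,1],[0,0,0,0,0,0,1]]'
python3 -m inch '[[0,0,0,2.8,-30.5,0,1],[0,0,0,2.8,-30.5,0,1],[0,0,0,2.8,-30.5,0,1],[0,0,0,2.8,-30.5,0,1],[0,0,0,2.8,-30.5,0,1],[0,0,0,2.8,-30.5,0,1],[0,0,0,2.8,-30.5,0,1],[0,0,0,0,0,0,1]]'
cat > chk.py <<'E'
import sys;from workcell import status,imaging;from h import *
d=imaging.snapshot("top");cv2.imwrite(f"pics/{sys.argv[1]}.png",d["pixels"][:,:,::-1]);P=points(d)
m=(P[...,2]>.118)&(P[...,2]<.13);n,l,s,c=cv2.connectedComponentsWithStats(m.astype(np.uint8))
a=np.radians(6.73);R=np.array([[np.cos(a),np.sin(a)],[-np.sin(a),np.cos(a)]])
for i in range(1,n):
    if 60<s[i,4]<200:
        p=P[l==i];w=p.mean(0);print("cap",c[i].round(),s[i,4],w.round(4),"rack mm",(1000*R@(w[:2]-[.5143,.1714])).round(1),d["pixels"][l==i].mean(0).round())
E
python3 chk.py top1
```

```text
t: 5.98
tcp_pos: [0.5268, 0.0645, 0.0567]
tool_rot: [[-0.144, 0.99, 0.0], [0.99, 0.144, 0.0], [0.0, 0.0, -1.0]]
contact_force: [-0.1, -1.1, -0.4]
grip_width: 0.782
finger_force: 0.0
t: 6.48
tcp_pos: [0.5293, 0.0645, 0.1954]
tool_rot: [[-0.143, 0.99, 0.008], [0.99, 0.143, 0.002], [0.0, 0.008, -1.0]]
contact_force: [-0.4, 0.6, -0.9]
grip_width: 1.0
finger_force: 0.0
t: 7.15
tcp_pos: [0.5452, -0.1572, 0.1909]
tool_rot: [[-0.135, 0.991, -0.0], [0.991, 0.135, -0.005], [-0.005, -0.001, -1.0]]
contact_force: [-0.1, -1.0, 1.2]
grip_width: 1.003
finger_force: 0.0
cap [192. 172.] 132 [0.5254 0.0622 0.1233] rack mm [  -1.8 -109.7] [ 31.  79. 150.]
```

Blue stands in bay -108, cap at rack (-1.8, -109.7) mm. Next is green.

```bash
python3 -m inch '[[0,0,0,0,-1,0,1],[0,0,0,0,0,0,1],[0,0,0,0,0,-30,1],[0,0,0,0,0,-35,1],[0,0,0,0,0,-35,1],[0,0,0,0,0,-25,1],[0,0,0,0,0,-10,1],[0,0,0,0,0,0,1]]'
python3 -m inch '[[0,0,0,0,0,0,0.3],[0,0,0,0,0,0,0.3],[0,0,0,0,0,0,0.3],[0,0,0,0,0,0,0.3],[0,0,0,0,0,0,0.3],[0,0,0,0,0,0,0.3],[0,0,0,0,0,0,0.3],[0,0,0,0,0,0,0.3]]'
python3 -m inch '[[0,0,0,0,0,0,0.3],[0,0,0,0,0,0,0.3],[0,0,0,0,0,0,0.3]]'
python3 -m inch '[[0,0,0,0,0,15,0.3],[0,0,0,0,0,30,0.3],[0,0,0,0,0,35,0.3],[0,0,0,0,0,35,0.3],[0,0,0,0,0,20,0.3],[0,0,0,0,0,0,0.3],[0,0,0,0,0,0,0.3]]'
```

```text
t: 7.87
tcp_pos: [0.5446, -0.148, 0.0542]
tool_rot: [[-0.145, 0.989, -0.005], [0.989, 0.146, 0.002], [0.003, -0.004, -1.0]]
contact_force: [-0.6, -0.0, 1.0]
grip_width: 1.001
finger_force: 0.0
t: 8.53
tcp_pos: [0.5467, -0.1502, 0.0568]
tool_rot: [[-0.143, 0.99, 0.001], [0.99, 0.143, -0.0], [-0.0, 0.001, -1.0]]
contact_force: [0.9, 0.4, -0.3]
grip_width: 0.468
finger_force: 5.0
t: 8.78
tcp_pos: [0.5467, -0.1502, 0.0567]
tool_rot: [[-0.143, 0.99, 0.001], [0.99, 0.143, -0.0], [-0.0, 0.001, -1.0]]
contact_force: [0.2, -0.3, 0.3]
grip_width: 0.466
finger_force: 24.9
t: 9.37
tcp_pos: [0.5462, -0.15, 0.1919]
tool_rot: [[-0.144, 0.99, 0.001], [0.99, 0.144, 0.0], [-0.0, 0.001, -1.0]]
contact_force: [-0.0, 0.4, -1.3]
grip_width: 0.47
finger_force: 24.9
```

```bash
python3 -m inch '[[0,0,0,-3.4,30,0,0.3],[0,0,0,-3.4,38,0,0.3],[0,0,0,-3.4,38,0,0.3],[0,0,0,-3.4,38,0,0.3],[0,0,0,-3.4,38,0,0.3],[0,0,0,-3.4,38,0,0.3],[0,0,0,-3.4,38,0,0.3],[0,0,0,-3.2,28.5,0,0.3]]'
python3 -m inch '[[0,0,0,0,0,0,0.3],[0,0,0,0,0,0,0.3],[0,0,0,0,0,0,0.3],[0,0,0,0,0,-30,0.3],[0,0,0,0,0,-35,0.3],[0,0,0,0,0,-35,0.3],[0,0,0,0,0,-24,0.3],[0,0,0,0,0,-10,0.3]]'
python3 -m inch '[[0,0,0,0,0,0,0.3],[0,0,0,0,0,0,0.3],[0,0,0,0,0,0,0.3]]'
```

```text
t: 10.03
tcp_pos: [0.5167, 0.1399, 0.1891]
tool_rot: [[-0.146, 0.989, -0.005], [0.989, 0.146, -0.0], [0.001, -0.005, -1.0]]
contact_force: [0.1, -0.4, -0.9]
grip_width: 0.465
finger_force: 24.9
t: 10.7
tcp_pos: [0.5171, 0.1333, 0.0547]
tool_rot: [[-0.14, 0.99, -0.006], [0.99, 0.14, -0.002], [-0.002, -0.006, -1.0]]
contact_force: [-11.9, -2.2, 41.5]
grip_width: 0.463
finger_force: 25.0
t: 10.95
tcp_pos: [0.5199, 0.135, 0.0579]
tool_rot: [[-0.141, 0.99, 0.001], [0.99, 0.141, -0.0], [-0.001, 0.001, -1.0]]
contact_force: [-0.2, 0.1, -1.6]
grip_width: 0.462
finger_force: 25.0
```

```bash
python3 -m inch '[[0,0,0,0,0,-0.7,0.3],[0,0,0,0,0,0,1],[0,0,0,0,0,0,1],[0,0,0,0,0,0,1],[0,0,0,0,0,0,1],[0,0,0,0,0,0,1]]'
python3 -m inch '[[0,0,0,0,0,15,1],[0,0,0,0,0,35,1],[0,0,0,0,0,35,1],[0,0,0,0,0,35,1],[0,0,0,0,0,15,1],[0,0,0,4.4,-34,0,1],[0,0,0,4.4,-36,0,1],[0,0,0,4.4,-36,0,1]]'
python3 -m inch '[[0,0,0,4.4,-36,0,1],[0,0,0,4.4,-36,0,1],[0,0,0,4.4,-36,0,1],[0,0,0,4.4,-36,0,1],[0,0,0,4.4,-36,0,1],[0,0,0,4.4,-36,0,1],[0,0,0,4.4,-36,0,1],[0,0,0,0,0,0,1]]'
python3 -m inch '[[0,0,0,0,0,0,1],[0,0,0,0,0,0,1]]'
python3 chk.py top2
```

```text
t: 11.45
tcp_pos: [0.5193, 0.1365, 0.057]
tool_rot: [[-0.144, 0.99, 0.0], [0.99, 0.144, 0.0], [0.0, 0.0, -1.0]]
contact_force: [-0.4, -0.5, 0.1]
grip_width: 0.781
finger_force: 0.0
t: 12.12
tcp_pos: [0.5327, 0.0302, 0.1924]
tool_rot: [[-0.146, 0.989, 0.001], [0.989, 0.146, 0.0], [0.0, 0.001, -1.0]]
contact_force: [0.3, -0.5, 0.2]
grip_width: 0.997
finger_force: 0.0
t: 12.78
tcp_pos: [0.5621, -0.2318, 0.1924]
tool_rot: [[-0.134, 0.991, 0.001], [0.991, 0.134, -0.007], [-0.008, 0.0, -1.0]]
contact_force: [0.2, -0.7, 0.3]
grip_width: 1.001
finger_force: 0.0
t: 12.95
tcp_pos: [0.563, -0.2207, 0.1915]
tool_rot: [[-0.143, 0.99, -0.001], [0.99, 0.143, 0.001], [0.001, -0.0, -1.0]]
contact_force: [0.6, 1.2, 0.3]
grip_width: 1.004
finger_force: 0.0
cap [192. 172.] 131 [0.5254 0.0623 0.1234] rack mm [  -1.7 -109.7] [ 32.  81. 154.]
cap [156. 176.] 130 [0.5185 0.1345 0.1229] rack mm [ -0.1 -37.1] [ 41. 135.  62.]
```

Green is at rack (-0.1, -37.1) mm. Next is yellow.

```bash
python3 -m inch '[[0,0,0,0,-2,0,1],[0,0,0,0,0,-30,1],[0,0,0,0,0,-35,1],[0,0,0,0,0,-35,1],[0,0,0,0,0,-25,1],[0,0,0,0,0,-10,1],[0,0,0,0,0,0,1],[0,0,0,0,0,0,1]]'
python3 -m inch '[[0,0,0,0,0,0,0.3],[0,0,0,0,0,0,0.3],[0,0,0,0,0,0,0.3],[0,0,0,0,0,0,0.3],[0,0,0,0,0,0,0.3],[0,0,0,0,0,0,0.3],[0,0,0,0,0,0,0.3],[0,0,0,0,0,0,0.3]]'
python3 -m inch '[[0,0,0,0,0,0,0.3],[0,0,0,0,0,0,0.3],[0,0,0,0,0,0,0.3]]'
python3 -m inch '[[0,0,0,0,0,15,0.3],[0,0,0,0,0,30,0.3],[0,0,0,0,0,35,0.3],[0,0,0,0,0,35,0.3],[0,0,0,0,0,20,0.3],[0,0,0,0,0,0,0.3],[0,0,0,0,0,0,0.3]]'
```

```text
t: 13.67
tcp_pos: [0.5638, -0.2232, 0.0574]
tool_rot: [[-0.145, 0.99, 0.0], [0.99, 0.145, -0.0], [-0.0, 0.0, -1.0]]
contact_force: [0.3, -0.3, 0.1]
grip_width: 1.002
finger_force: 0.0
t: 14.33
tcp_pos: [0.5636, -0.2237, 0.0569]
tool_rot: [[-0.143, 0.99, 0.001], [0.99, 0.143, -0.0], [-0.0, 0.001, -1.0]]
contact_force: [2.5, -0.5, -0.4]
grip_width: 0.469
finger_force: 6.0
t: 14.58
tcp_pos: [0.5636, -0.2236, 0.0568]
tool_rot: [[-0.144, 0.99, 0.001], [0.99, 0.144, -0.0], [-0.0, 0.001, -1.0]]
contact_force: [0.8, -1.2, -0.1]
grip_width: 0.466
finger_force: 24.9
t: 15.17
tcp_pos: [0.5633, -0.2236, 0.1923]
tool_rot: [[-0.144, 0.99, 0.001], [0.99, 0.144, -0.0], [-0.0, 0.001, -1.0]]
contact_force: [-0.6, 1.1, -1.6]
grip_width: 0.467
finger_force: 24.9
```

```bash
python3 -m inch '[[0,0,0,-4.4,30,0,0.3],[0,0,0,-4.4,38,0,0.3],[0,0,0,-4.4,38,0,0.3],[0,0,0,-4.4,38,0,0.3],[0,0,0,-4.4,38,0,0.3],[0,0,0,-4.4,38,0,0.3],[0,0,0,-4.4,38,0,0.3],[0,0,0,-4.4,38,0,0.3]]'
python3 -m inch '[[0,0,0,-4.4,38,0,0.3],[0,0,0,-4.4,38,0,0.3],[0,0,0,-4.4,38,0,0.3],[0,0,0,-4,22,0,0.3],[0,0,0,0,0,0,0.3],[0,0,0,0,0,0,0.3],[0,0,0,0,0,0,0.3]]'
python3 -m inch '[[0,0,0,0,0,-30,0.3],[0,0,0,0,0,-35,0.3],[0,0,0,0,0,-30,0.3],[0,0,0,0,0,-20,0.3],[0,0,0,0,0,-10,0.3],[0,0,0,0,0,-6,0.3],[0,0,0,0,0,-3,0.3],[0,0,0,0,0,0,0.3]]'
python3 -m inch '[[0,0,0,0,0,0,0.3],[0,0,0,0,0,0,0.3]]'
```

```text
t: 15.83
tcp_pos: [0.5257, 0.074, 0.1897]
tool_rot: [[-0.143, 0.99, -0.004], [0.99, 0.143, -0.001], [-0.0, -0.004, -1.0]]
contact_force: [1.5, -0.2, -1.3]
grip_width: 0.46
finger_force: 24.9
t: 16.42
tcp_pos: [0.51, 0.2068, 0.1904]
tool_rot: [[-0.143, 0.99, -0.002], [0.99, 0.143, -0.002], [-0.002, -0.003, -1.0]]
contact_force: [-0.6, 0.3, -1.2]
grip_width: 0.466
finger_force: 24.9
t: 17.08
tcp_pos: [0.5114, 0.2077, 0.058]
tool_rot: [[-0.142, 0.99, 0.001], [0.99, 0.142, -0.0], [-0.0, 0.001, -1.0]]
contact_force: [-0.1, -0.7, -1.4]
grip_width: 0.464
finger_force: 24.9
t: 17.25
tcp_pos: [0.5117, 0.2086, 0.0589]
tool_rot: [[-0.143, 0.99, 0.002], [0.99, 0.143, 0.001], [0.001, 0.002, -1.0]]
contact_force: [0.2, -0.6, -0.4]
grip_width: 0.465
finger_force: 24.9
```

```bash
python3 -m inch '[[0,0,0,0,0,-1,0.3],[0,0,0,0,0,0,0.3],[0,0,0,0,0,0,1],[0,0,0,0,0,0,1],[0,0,0,0,0,0,1],[0,0,0,0,0,0,1],[0,0,0,0,0,0,1]]'
python3 -m inch '[[0,0,0,0,0,15,1],[0,0,0,0,0,35,1],[0,0,0,0,0,35,1],[0,0,0,0,0,35,1],[0,0,0,0,0,15,1],[0,0,0,4.6,-30,0,1],[0,0,0,4.6,-38,0,1],[0,0,0,4.6,-38,0,1]]'
python3 -m inch '[[0,0,0,4.6,-38,0,1],[0,0,0,4.6,-38,0,1],[0,0,0,4.6,-38,0,1],[0,0,0,4.6,-38,0,1],[0,0,0,4.6,-38,0,1],[0,0,0,4.6,-38,0,1],[0,0,0,4.6,-38,0,1],[0,0,0,4.6,-38,0,1]]'
python3 -m inch '[[0,0,0,4.6,-38,0,1],[0,0,0,4.6,-38,0,1],[0,0,0,4,-17,0,1],[0,0,0,0,0,0,1],[0,0,0,0,0,0,1],[0,0,0,0,0,0,1]]'
python3 chk.py top3
```

```text
t: 17.83
tcp_pos: [0.5109, 0.2084, 0.0569]
tool_rot: [[-0.143, 0.99, 0.0], [0.99, 0.143, 0.0], [0.0, 0.0, -1.0]]
contact_force: [-0.5, 0.3, 0.8]
grip_width: 0.786
finger_force: 0.0
t: 18.5
tcp_pos: [0.5248, 0.1023, 0.1923]
tool_rot: [[-0.147, 0.989, 0.001], [0.989, 0.147, 0.001], [0.0, 0.001, -1.0]]
contact_force: [0.3, -0.3, -0.9]
grip_width: 1.004
finger_force: 0.0
t: 19.17
tcp_pos: [0.5613, -0.2034, 0.1918]
tool_rot: [[-0.143, 0.99, -0.0], [0.99, 0.143, 0.0], [0.0, -0.0, -1.0]]
contact_force: [0.5, 0.1, -0.1]
grip_width: 1.003
finger_force: 0.0
t: 19.67
tcp_pos: [0.5746, -0.2929, 0.1913]
tool_rot: [[-0.145, 0.99, -0.001], [0.989, 0.145, 0.002], [0.002, -0.0, -1.0]]
contact_force: [-0.2, 0.7, -0.6]
grip_width: 0.998
finger_force: 0.0
cap [192. 171.] 131 [0.5255 0.0622 0.1233] rack mm [  -1.7 -109.7] [ 32.  79. 151.]
cap [156. 176.] 132 [0.5184 0.1343 0.1232] rack mm [ -0.3 -37.3] [ 40. 132.  61.]
cap [119. 180.] 139 [0.5106 0.2065 0.1231] rack mm [ 0.4 35.3] [172. 146.  11.]
```

Yellow is at rack (0.4, 35.3) mm. Last is white.

```bash
python3 -m inch '[[0,0,0,0,-1,0,1],[0,0,0,0,0,-30,1],[0,0,0,0,0,-35,1],[0,0,0,0,0,-35,1],[0,0,0,0,0,-25,1],[0,0,0,0,0,-10,1],[0,0,0,0,0,0,1],[0,0,0,0,0,0,1]]'
python3 -m inch '[[0,0,0,0,0,0,0.3],[0,0,0,0,0,0,0.3],[0,0,0,0,0,0,0.3],[0,0,0,0,0,0,0.3],[0,0,0,0,0,0,0.3],[0,0,0,0,0,0,0.3],[0,0,0,0,0,0,0.3],[0,0,0,0,0,0,0.3]]'
python3 -m inch '[[0,0,0,0,0,0,0.3],[0,0,0,0,0,0,0.3],[0,0,0,0,0,0,0.3]]'
python3 -m inch '[[0,0,0,0,0,15,0.3],[0,0,0,0,0,30,0.3],[0,0,0,0,0,35,0.3],[0,0,0,0,0,35,0.3],[0,0,0,0,0,20,0.3],[0,0,0,0,0,0,0.3],[0,0,0,0,0,0,0.3]]'
```

```text
t: 20.38
tcp_pos: [0.5752, -0.2954, 0.0575]
tool_rot: [[-0.144, 0.99, 0.001], [0.99, 0.144, -0.0], [-0.0, 0.001, -1.0]]
contact_force: [-0.2, 0.3, 0.4]
grip_width: 1.004
finger_force: 0.0
t: 21.05
tcp_pos: [0.5749, -0.2957, 0.0569]
tool_rot: [[-0.143, 0.99, 0.001], [0.99, 0.143, -0.0], [-0.0, 0.001, -1.0]]
contact_force: [0.7, -0.3, -0.6]
grip_width: 0.471
finger_force: 6.3
t: 21.3
tcp_pos: [0.5749, -0.2956, 0.0568]
tool_rot: [[-0.144, 0.99, 0.0], [0.99, 0.144, -0.0], [-0.0, 0.0, -1.0]]
contact_force: [-0.7, -0.3, 0.3]
grip_width: 0.466
finger_force: 24.9
t: 21.88
tcp_pos: [0.5748, -0.2958, 0.1924]
tool_rot: [[-0.144, 0.99, 0.001], [0.99, 0.144, -0.0], [-0.001, 0.001, -1.0]]
contact_force: [-0.5, 0.4, -1.5]
grip_width: 0.465
finger_force: 24.9
```

```bash
python3 -m inch '[[0,0,0,-4.6,30,0,0.3],[0,0,0,-4.6,38,0,0.3],[0,0,0,-4.6,38,0,0.3],[0,0,0,-4.6,38,0,0.3],[0,0,0,-4.6,38,0,0.3],[0,0,0,-4.6,38,0,0.3],[0,0,0,-4.6,38,0,0.3],[0,0,0,-4.6,38,0,0.3]]'
python3 -m inch '[[0,0,0,-4.6,38,0,0.3],[0,0,0,-4.6,38,0,0.3],[0,0,0,-4.6,38,0,0.3],[0,0,0,-4.6,38,0,0.3],[0,0,0,-4.6,38,0,0.3],[0,0,0,-4.6,38,0,0.3],[0,0,0,-4.6,30,0,0.3],[0,0,0,-4,22,0,0.3]]'
python3 -m inch '[[0,0,0,0,0,0,0.3],[0,0,0,0,0,0,0.3],[0,0,0,0,0,0,0.3]]'
```

```text
t: 22.55
tcp_pos: [0.5355, 0.0023, 0.1897]
tool_rot: [[-0.143, 0.99, -0.004], [0.99, 0.143, -0.0], [0.0, -0.004, -1.0]]
contact_force: [0.7, -0.2, -1.9]
grip_width: 0.464
finger_force: 24.9
t: 23.22
tcp_pos: [0.4989, 0.2838, 0.1892]
tool_rot: [[-0.147, 0.989, -0.004], [0.989, 0.147, -0.001], [-0.0, -0.004, -1.0]]
contact_force: [-0.8, -0.2, -0.6]
grip_width: 0.465
finger_force: 24.9
t: 23.47
tcp_pos: [0.5009, 0.2787, 0.1903]
tool_rot: [[-0.143, 0.99, -0.002], [0.99, 0.143, -0.003], [-0.002, -0.003, -1.0]]
contact_force: [0.0, -0.7, -1.8]
grip_width: 0.465
finger_force: 24.9
```

```bash
python3 -m inch '[[0,0,0,0,0,-30,0.3],[0,0,0,0,0,-35,0.3],[0,0,0,0,0,-30,0.3],[0,0,0,0,0,-20,0.3],[0,0,0,0,0,-10,0.3],[0,0,0,0,0,-6,0.3],[0,0,0,0,0,-3,0.3],[0,0,0,0,0,0,0.3]]'
python3 -m inch '[[0,0,0,0,0,0,0.3],[0,0,0,0,0,-1,0.3],[0,0,0,0,0,0,0.3],[0,0,0,0,0,0,1],[0,0,0,0,0,0,1],[0,0,0,0,0,0,1],[0,0,0,0,0,0,1],[0,0,0,0,0,0,1]]'
python3 -m inch '[[0,0,0,0,0,15,1],[0,0,0,0,0,35,1],[0,0,0,0,0,35,1],[0,0,0,0,0,35,1],[0,0,0,0,0,15,1],[0,0,0,-10,30,0,1],[0,0,0,-10,30,0,1],[0,0,0,-10,30,0,1]]'
python3 -m inch '[[0,0,0,-10,30,0,1],[0,0,0,-10,30,0,1],[0,0,0,-10,30,0,1],[0,0,0,0,0,0,1],[0,0,0,0,0,0,1],[0,0,0,0,0,0,1],[0,0,0,0,0,0,1],[0,0,0,0,0,0,1]]'
python3 chk.py top4
```

```text
t: 24.13
tcp_pos: [0.5023, 0.2798, 0.0581]
tool_rot: [[-0.142, 0.99, 0.001], [0.99, 0.142, 0.0], [-0.0, 0.001, -1.0]]
contact_force: [0.2, -0.2, 0.5]
grip_width: 0.459
finger_force: 24.9
t: 24.8
tcp_pos: [0.5017, 0.2804, 0.0569]
tool_rot: [[-0.144, 0.99, 0.0], [0.99, 0.144, 0.0], [0.0, 0.0, -1.0]]
contact_force: [-0.2, -0.0, -0.4]
grip_width: 0.783
finger_force: 0.0
t: 25.47
tcp_pos: [0.4716, 0.3712, 0.1926]
tool_rot: [[-0.142, 0.99, 0.001], [0.99, 0.142, 0.001], [0.001, 0.001, -1.0]]
contact_force: [0.3, 0.0, 0.4]
grip_width: 1.002
finger_force: 0.0
t: 26.13
tcp_pos: [0.4426, 0.4587, 0.192]
tool_rot: [[-0.141, 0.99, 0.0], [0.99, 0.141, -0.0], [-0.001, 0.0, -1.0]]
contact_force: [-0.9, -0.4, 0.5]
grip_width: 1.0
finger_force: 0.0
cap [192. 171.] 128 [0.5256 0.0623 0.1235] rack mm [  -1.5 -109.7] [ 33.  84. 160.]
cap [156. 176.] 132 [0.5183 0.1344 0.1232] rack mm [ -0.4 -37.2] [ 42. 138.  64.]
cap [119. 180.] 135 [0.5107 0.2067 0.1235] rack mm [ 0.6 35.5] [182. 155.  10.]
cap [ 82. 185.] 141 [0.5017 0.2795 0.1233] rack mm [  0.2 108.8] [123. 112. 104.]
```

View pics/top4.png

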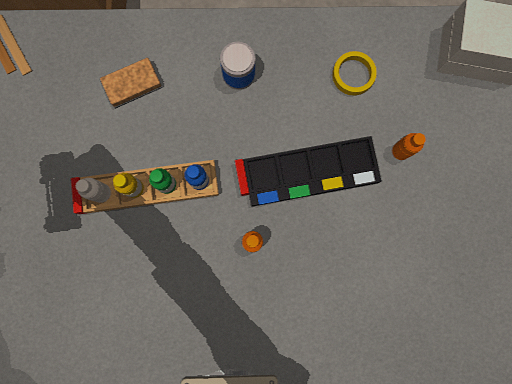

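The picture shows all four bottles upright in the rack: white (82,185) next to red, then yellow (119,180), green (156,176) and blue (192,171). Each is within 2 mm of its bay centre with its cap at the expected height, and the gripper is clear.

```bash
python3 -c "
from workcell import manip; print(manip.finish_job())"
```

```text
the job is handed in; nothing more can be done
None
```

All four bottles stand upright and released in the rack in reverse order, each measured within 2 mm of its bay centre, and I handed the job in at about 26 s; the hand-in call returned no verdict.

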